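# Clear the carving board and hold the green blank to the stop

## Robot

A 6-joint arm with a two-finger parallel gripper is mounted at the origin on the work surface. World frame = base frame: x ahead of the robot, y to its left, z up, the work surface at z = 0. Lengths are in m, angles in degrees, forces in N, time in s.
With the tool pointing down it reaches from about 0.3 to 0.75 m from the base axis. Payload 8.5 kg.
Tool frame: the origin (TCP) lies at the very end of the fingers, on their centre line; the grasp point (between the pads) lies 19 mm behind it; z points along the fingers, y is the line along which they close (so a half turn about z gives the same grasp; the last joint's range is limited). The gripper opens to 85 mm and grips with 20 to 120 N. Pads are 22 mm wide; open, the fingers measure 114 mm over their backs; the gripper's body (76 mm by 85 mm) begins 54 mm behind the grasp point. The pads swing forward as they close: fully open they stand 13 mm farther back than shut.
Start: joints at [-87.68, 21.807, 74.336, -0, 83.858, -12.336], TCP at [0.139, -0.532, 0.231] pointing down, gripper open.
Joint ranges: [-178.18, 178.18], [-50.72, 133.34], [12.68, 142.11], [-81.47, 261.47], [9.98, 163.14], [-165.26, 165.26]. Speed limits (degrees/s): [136.94, 136.94, 180, 180, 180, 180].

## Interface

Orientations are given as a 3x3 rotation matrix whose columns are the frame's x, y, z axes.
In Python, from rig import env gives the robot as it stands.
- The arm moves only by the tool move_arm, never from a script. Its argument "plan" is a list of rows, each a list of 7 numbers: the turn, a rotation vector about the tool's x, y, z in degrees, then the shift along the tool's x, y, z in cm, then the gripper command: -1 is shut, 1 is fully open, values between are in proportion. In form: [[ax, ay, az, tx, ty, tz, jaw], ...]. A call has 1 to 5 rows; each row is the pose to reach, as a shift and turn from the pose commanded when the call began, along the tool's axes at that moment; what a row does not reach only later rows make up. A row lasts 1/10 s, in which the tool goes at most 50 mm and 8.59 degrees, less where a joint would pass 70% of its speed; a pose out of reach is approached as far as the arm can. A call with a gripper value outside its range is refused whole. The fingers move at their own pace and stop on an object; "squeeze" is the grip in N (left out, the last holds). Time passes only in rows, so rows that repeat a pose let the fingers close. It gives the time, the measured TCP pose, the force, the opening and the grip force at its end, in the units of the state.
- env.observe(): the state, without advancing time (a new reading comes with each control period).
- env.get_image(name): name is "side" or "top"; returns a dict with "color" (480x640x3 uint8, red, green, blue), "fov_y" (degrees; the focal length in pixels is half the picture's height over the tangent of half this angle, whatever the lens; pixels are square), "cx", "cy" (the principal point, pixels), "R" (3x3) and "t" (3): a world point X has camera coordinates R X + t. Camera axes: x right, y down, z forward; pixel columns grow to the right and rows downward; lengths in m; the calibration is good to about 2 mm. A picture is of the moment at which its call begins. There is no depth.
- env.close_job(): hands the job in; it is judged then, once.
Trained networks look in a picture, given as the dict that the camera call returned (one of the last four; its "shot" number tells which), for a name from the list of things; names that differ only in an ending like _2 or _b are one class to them, and where a whole thing is asked for, a point or a joint stands for the part that bears it (a point fixed in the world has none). Each returns a list of dicts, best first, with "conf" (0 to 1); they miss things now and then, are a little off and sometimes report something else, mostly with a low value. They report only what shows in the picture. A call takes as long as a camera call. They do not tell look-alikes from the thing itself.
- env.outline_of(target, picture): "mask" (480x640 bool, what is visible of it) and "bbox" ([centre column, centre row, width, height] in pixels, round what is visible of it).
- env.tip_of(target, picture): "pixel" ([column, row] in pixels: a listed point, or the origin of a listed thing).
The state is a dict: "time_s": time; "q": joint angles; "qvel": joint speeds; "joint_efforts": joint torques, N m; "position": TCP position; "tool_rot": TCP orientation; "ft_force": force on the tool from outside, world axes, zero at the start; "wrist_torque": the same for the moment, N m; "grip_width": finger opening in m; "gripper_force": force on a finger pad.
Only numpy, scipy, OpenCV 4.12 (cv2) and the standard library are available. Lean on these libraries where they do the work, as an engineer would, in place of code of your own. Each camera call takes 0.05 s, during which the arm holds its last target. There are 200 camera calls.

## Task

With the scraper block, push the loose chips off the carving board and stand the scraper back on the bench. Then lift the two look-alike blanks in turn and feel which is heavier: lay the lighter, dried one across both battens of the drying rack, and take the heavier, still green one to the board and hold it there for carving, flat on the board and square on, with its end pressed firmly against the stop. Finish while still gripping it and pressing; keep hands and blanks off the chips and leave the other things alone.

Things in the scene. Friction and masses are not known exactly. Their poses are not given: they have to be found in the camera images.
- board: white-faced carving board 240 (its x) x 190 (its y) x 18 mm, screwed down on the bench ahead and to the left of the robot. Origin at the centre of its underside, so its top is 18 mm above its origin and above the bench; its x points away from the robot to the stop. Edges at x +-120 mm and y +-95 mm
- stop: wooden bar fixed across the far end of the board, 30 (x) x 190 (y) x 30 mm high; axes as the board's; origin at the centre of its underside, on the board's top at board x = +105 mm; the face that work is pushed against lies 15 mm towards the robot from this origin (board x = +90 mm). Rigid
- rack: drying rack fixed on the bench between the board and the blanks, right ahead: dark base 180 (its x) x 200 (its y) x 9 mm, with two pale battens 24 mm wide and 200 mm long that run along its y at x = +-45 mm, tops 29 mm above the bench. Origin under the centre of the base. It takes two blanks side by side (at y = +-50 mm), laid along its x across both battens
- scraper: scraper block standing on its steel sole: sole 136 (its x) x 38 (its y) x 12 mm, dark wooden grip on it 128 x 30 mm, top at 60 mm; 280 g. Origin at the centre of the sole's underside. Taken by the grip across its 30 mm; it pushes with its long side faces (its +-y). Starts beyond the rack, lying roughly along world x
- blank_a: sawn pale wooden carving blank, 140 (its x) x 50 (its y) x 58 mm high, both ends green with sealing wax; origin at the centre of its underside, z up. blank_a and blank_b look just alike and which is the heavier is not given; one weighs 180 to 235 g, the other is at least 160 g heavier, and neither is over 520 g. It starts on the bench to the right of the rack, lying roughly along world x
- blank_b: sawn pale wooden carving blank, 140 (its x) x 50 (its y) x 58 mm high, both ends green with sealing wax; origin at the centre of its underside, z up. blank_a and blank_b look just alike and which is the heavier is not given; one weighs 180 to 235 g, the other is at least 160 g heavier, and neither is over 520 g. It starts on the bench to the right of the rack, lying roughly along world x
- chip1: flat loose wood chip 40 x 24 x 11 mm, about 12 g, lying on the board at the start with its middle between board x = -60 and +15 mm, y = -60 and +30 mm; origin at the centre of its underside
- chip2: flat loose wood chip 34 x 26 x 12 mm, about 12 g, lying on the board at the start with its middle between board x = -60 and +15 mm, y = -60 and +30 mm; origin at the centre of its underside
- chip3: flat loose wood chip 38 x 22 x 12 mm, about 12 g, lying on the board at the start with its middle between board x = -60 and +15 mm, y = -60 and +30 mm; origin at the centre of its underside
- mallet: round carver's mallet of dark wood standing on its head, 80 mm across, 214 mm high; bystander; origin at the centre of its underside
- gouge: carving gouge lying flat, wooden handle and steel blade, 250 x 24 x 24 mm; bystander; origin under the middle
- pencil: red flat carpenter's pencil, 175 mm long, 9 mm thick; bystander; origin under its middle
- mug: blue mug, 82 mm across, 92 mm high; bystander; origin at the centre of its underside
- glue: yellow glue bottle with an orange cap, 58 mm across, 170 mm high; bystander; origin at the centre of its underside
There are look-alikes about, which are no part of the job. What is shaped like the blank_b but red is not meant.

How it is judged:
By the outcome, as a careful person would: the job done as asked, in the order asked, and still so for the second after the job is handed in, while the arm keeps its last pose, push and grip.
It also fails if it takes over 72 s, if anything falls off the work surface, if the arm or the gripper's body presses on something with over 40 N, if the wrist force passes 120 N, or if a joint passes its speed limit or range.

## Working session

There is one attempt and no reset: what is moved stays moved. The work goes in short steps, Python scripts to look and compute and a tool call to move; the robot and the scene stay as the last step left them, time stands still between calls to the robot, and variables do not carry over. Pictures are saved under pics/ and viewed, at most 10 in all, crops included, and the job is handed in when it is done.

Besides the shell and the picture viewer there is one more tool, called after "Request:" as name(argument=value, ...) on one line, values as JSON. move_arm: Moves the arm, as the interface text tells. Its arguments: {"type":"object","properties":{"plan":{"type":"array"},"squeeze":{"type":"number"}},"required":["plan"]}

```bash
ls; mkdir -p pics; cat > h.py <<'E'
import numpy as np, cv2
from rig import env
def f(im): return 240/np.tan(np.radians(im["fov_y"])/2)
def ray(im,px):
    R=np.array(im["R"]);t=np.array(im["t"]);k=f(im)
    d=R.T@np.array([(px[0]-im["cx"])/k,(px[1]-im["cy"])/k,1]);return -R.T@t,d
def at(im,px,z):
    c,d=ray(im,px);return c+d*(z-c[2])/d[2]
def proj(im,X):
    p=np.array(im["R"])@np.array(X)+np.array(im["t"]);return f(im)*p[:2]/p[2]+[im["cx"],im["cy"]]
def save(im,n): cv2.imwrite("pics/"+n+".png",np.ascontiguousarray(im["color"][:,:,::-1]))
def rect(im,mask,z):
    c=max(cv2.findContours(mask.astype(np.uint8),0,2)[0],key=cv2.contourArea)[:,0]
    P=np.array([at(im,p,z)[:2] for p in c],np.float32)
    return cv2.minAreaRect(P*1000)
E
python3 - <<'E'
from h import *
np.set_printoptions(precision=3,suppress=True)
for n in("top","side"):
    im=env.get_image(n);save(im,n+"0");print(n,im["fov_y"],im["cx"],im["cy"],"cam",-np.array(im["R"]).T@im["t"])
    for k,z in dict(board=.018,stop=.048,rack=.009,scraper=.06,blank_a=.058,chip1=.03,mallet=.2,gouge=.02,pencil=.009,mug=.09,glue=.17).items():
        for o in env.outline_of(k,im)[:6]:
            print(k,round(o["conf"],2),np.round(o["bbox"]), [np.round(v,0) for v in rect(im,o["mask"],z)] if n=="top" else "")
E
```

```text
pics
top 50.55849302867628 318.16249825644786 233.17935382035466 cam [ 0.399 -0.024  1.276]
board 0.66 [176. 248.  84.  99.] [array([506., 331.]), array([248., 203.]), np.float64(3.0)]
stop 0.61 [174. 200.  80.  20.] [array([607., 330.]), array([ 36., 194.]), np.float64(3.0)]
rack 0.82 [323. 261.  85.  70.] [array([457., -30.]), array([206., 184.]), np.float64(88.0)]
scraper 0.56 [309. 177.  28.  57.] [array([660.,  -4.]), array([140.,  38.]), np.float64(12.0)]
blank_a 0.88 [400. 267.  33.  61.] [array([ 442., -218.]), array([143.,  62.]), np.float64(6.0)]
blank_a 0.73 [476. 271.  25.  57.] [array([ 432., -390.]), array([ 62., 139.]), np.float64(87.0)]
blank_a 0.67 [422. 338.  57.  51.] [array([ 269., -263.]), array([ 64., 139.]), np.float64(44.0)]
blank_a 0.23 [180. 265.  15.  12.] [array([456., 314.]), array([27., 29.]), np.float64(89.0)]
chip1 0.73 [322. 263.  83.  71.] [array([454., -30.]), array([197., 178.]), np.float64(88.0)]
chip1 0.6 [200. 262.  15.  19.] [array([462., 274.]), array([39., 24.]), np.float64(13.0)]
chip1 0.6 [165. 264.  10.  11.] [array([467., 355.]), array([2
[... 787 characters left out ...]
89. 190. 151.] 
board 0.18 [167. 264.  61.  66.] 
stop 0.85 [195. 368.  68. 106.] 
rack 0.68 [346. 255. 111.  82.] 
scraper 0.84 [249. 234.  68.  35.] 
scraper 0.61 [304. 184.  40.  54.] 
blank_a 0.86 [393. 159.  58.  37.] 
blank_a 0.76 [440. 190.  29.  31.] 
blank_a 0.62 [374. 194.  65.  38.] 
chip1 0.89 [288. 385.  25.  21.] 
chip1 0.88 [280. 403.  28.  21.] 
chip1 0.61 [300. 362.  31.  20.] 
mallet 0.93 [283. 133.  31.  88.] 
mallet 0.31 [289. 385.  24.  21.] 
gouge 0.84 [300. 183.  37.  54.] 
gouge 0.55 [289. 384.  26.  27.] 
pencil 0.5 [238. 198.  30.  41.] 
pencil 0.21 [301. 362.  27.  18.] 
mug 0.92 [167. 266.  60.  62.] 
mug 0.37 [291. 385.  26.  24.] 
glue 0.75 [324. 122.  26.  66.]
```

```bash
python3 - <<'E'
import cv2
i=cv2.imread("pics/top0.png")[110:390,130:530];cv2.imwrite("pics/c1.png",cv2.resize(i,(800,560),interpolation=3))
E
```

```text
(no output)
```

View pics/c1.png

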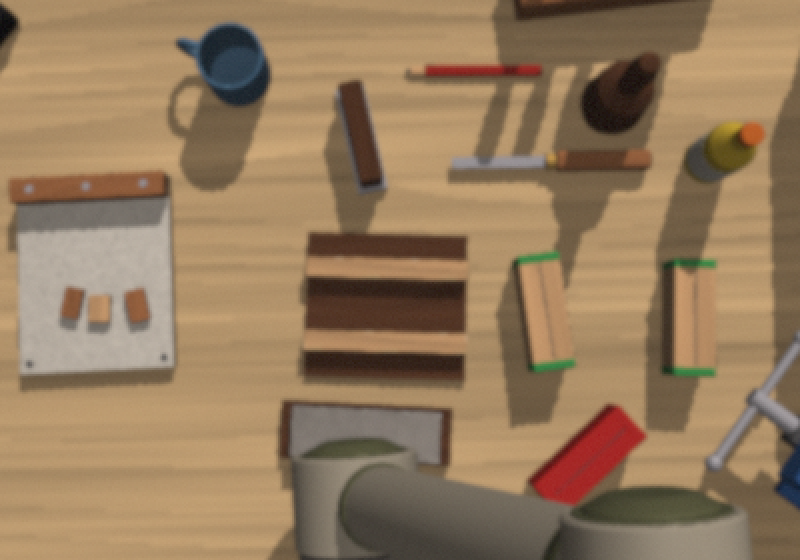

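View pics/side0.png

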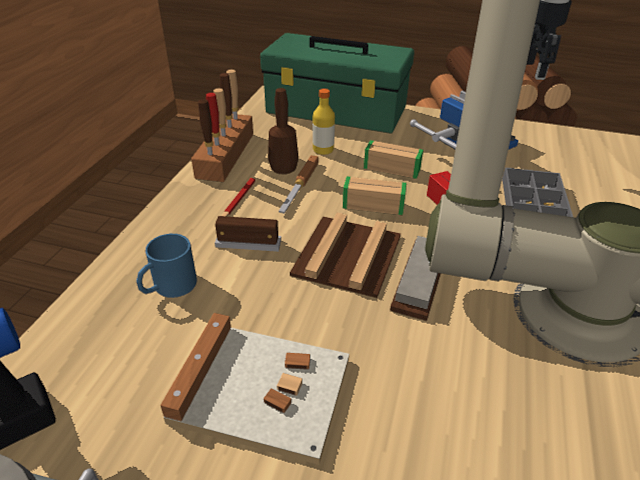

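The top crop shows the board on the left (pixels 140-217 × 200-297) with three chips in a row near (166,262), (180,264) and (198,263). The scraper is at (310,177) and the rack at (323,263). Three things are shaped like a blank: (400,267), (476,271) and (422,338). The first two are pale with green ends, which fits the description. The third is the red look-alike, so I'll ignore it. Next I'll fit the known shapes to the masks.

```bash
cat >> h.py <<'E'
from scipy.optimize import minimize
def box(x0,x1,y0,y1,z0,z1): return np.array([[x,y,z] for x in(x0,x1) for y in(y0,y1) for z in(z0,z1)])/1000.
B=dict(board=[box(-120,120,-95,95,0,18)],stop=[box(90,120,-95,95,18,48)],
 rack=[box(-90,90,-100,100,0,9),box(-57,-33,-100,100,9,29),box(33,57,-100,100,9,29)],
 scraper=[box(-68,68,-19,19,0,12),box(-64,64,-15,15,12,60)],blank=[box(-70,70,-25,25,0,58)],
 mallet=[],chip1=[box(-20,20,-12,12,18,29)])
def render(im,bx,p,S=4):
    m=np.zeros((480*S,640*S),np.uint8);c,s=np.cos(p[2]),np.sin(p[2])
    for b in bx:
        q=np.array([proj(im,[p[0]+c*v[0]-s*v[1],p[1]+s*v[0]+c*v[1],v[2]+(p[3] if len(p)>3 else 0)]) for v in b])
        cv2.fillConvexPoly(m,cv2.convexHull(np.round((q+.5)*S).astype(np.int32)),1)
    return m
def fit(bx,views,p0,z=0):
    up=[(im,cv2.resize(m.astype(np.uint8),None,fx=4,fy=4,interpolation=0)) for im,m in views]
    def cost(u):
        p=[u[0],u[1],u[2],z];t=0
        for im,m in up:
            r=render(im,bx,p);t+=1-(r&m).sum()/max((r|m).sum(),1)
        return t
    x0=np.array(p0,float)
    s=np.vstack([x0,x0+[.012,0,0],x0+[0,.012,0],x0+[0,0,.1]])
    r=minimize(cost,x0,method="Nelder-Mead",options=dict(initial_simplex=s,maxiter=90,xatol=2e-4,fatol=1e-4))
    return r.x,r.fun/len(up)
def find(k,im,X):
    "mask of detection nearest to projected X"
    o=[d for d in env.outline_of(k,im) if np.hypot(*(np.array(d["bbox"][:2])-proj(im,X)))<25]
    return (im,o[0]["mask"]) if o else None
E
cat > m1.py <<'E'
from h import *
np.set_printoptions(precision=4,suppress=True)
T=env.get_image("top");S=env.get_image("side")
J=[("board","board",[.5,.33,.05],0.01),("rack","rack",[.46,-.03,0],.01),("scraper","scraper",[.66,-.004,.2],.03),
("blank_a","blank",[.442,-.218,.1],.03),("blank_a","blank",[.432,-.39,-.03],.03)]
for k,b,p,z in J:
    v=[find(k,i,[p[0],p[1],z]) for i in(T,S)];v=[i for i in v if i]
    if k=="board":
        v2=[find("stop",i,[.607,.33,.03]) for i in(T,S)]
        v=[(a[0],a[1]|c[1]) for a,c in zip(v,v2)]; bx=B["board"]+B["stop"]
    else: bx=B[b]
    for w in [v]+[[i] for i in v]:
        r,e=fit(bx,w,p);print(k,len(w),r[:2],np.degrees(r[2]).round(1),"err",round(e,3))
for d in env.outline_of("chip1",T):
    if d["bbox"][2]<30: print("chip",d["bbox"],[np.round(v) for v in rect(T,d["mask"],.027)])
for d in env.tip_of("chip1",S): print("tip",d["pixel"],at(S,d["pixel"],.018)[:2])
o=env.observe();print(o["position"],o["q"]);print(np.array(o["tool_rot"]),o["ft_force"])
E
python3 m1.py
```

```text
Traceback (most recent call last):
  File "m1.py", line 10, in <module>
    v=[(a[0],a[1]|c[1]) for a,c in zip(v,v2)]; bx=B["board"]+B["stop"]
                  ~^^^
TypeError: 'NoneType' object is not subscriptable
```

```bash
sed -i 's/for a,c in zip(v,v2)\]/for a,c in zip(v,v2) if c]/; s/^    if k=="board":/    if k=="board":\n        print(len(v))/' m1.py; sed -i 's/)))<25\]/)))<(45 if k=="stop" else 25)]/' h.py; python3 m1.py
```

```text
2
board 2 [0.503  0.3314] 1.7 err 0.075
board 1 [0.5038 0.3316] 1.5 err 0.073
board 1 [0.5027 0.3314] 1.6 err 0.076
rack 2 [ 0.4553 -0.0297] -2.6 err 0.022
rack 1 [ 0.4563 -0.0296] -2.8 err 0.02
rack 1 [ 0.4547 -0.0297] -2.6 err 0.018
scraper 2 [ 0.6665 -0.0032] 11.8 err 0.064
scraper 1 [ 0.6673 -0.0033] 11.6 err 0.081
scraper 1 [ 0.6654 -0.0025] 10.9 err 0.037
blank_a 2 [ 0.4413 -0.2227] 6.6 err 0.071
blank_a 1 [ 0.443  -0.2221] 6.5 err 0.098
blank_a 1 [ 0.4406 -0.2228] 5.8 err 0.039
blank_a 2 [ 0.4317 -0.3988] -1.3 err 0.059
blank_a 1 [ 0.4318 -0.399 ] -1.1 err 0.065
blank_a 1 [ 0.4291 -0.3988] -2.4 err 0.035
chip [164.7, 259.8, 15.5, 15.1] [array([467., 356.]), array([27., 40.]), np.float64(79.0)]
chip [200.3, 262.3, 14.0, 22.4] [array([461., 275.]), array([39., 26.]), np.float64(13.0)]
chip [179.8, 264.9, 11.0, 15.7] [array([458., 323.]), array([32., 27.]), np.float64(0.0)]
tip [296.7, 363.3] [0.4622 0.2785]
tip [278.2, 400.9] [0.4666 0.354 ]
[ 0.1392 -0.5321  0.2313] [-87.6791  21.8068  74.3337  -0.0001  83.8587 -12.335 ]
[[ 0.9675  0.253  -0.    ]
 [ 0.253  -0.9675 -0.    ]
 [-0.      0.     -1.    ]] [ 0.9853 -0.0867  1.118 ]
```

Everything is located: board (0.503, 0.3315) at yaw 1.6°, rack (0.4555, -0.030) at -2.6°, scraper (0.6665, -0.003) at 11.5°. Now I'll move to the scraper.

Request:
move_arm(plan=[[0,0,0,21.5,-12.6,0,0.2],[0,0,0,21.5,-12.6,0,0.2],[0,0,0,21.5,-12.6,0,0.2],[0,0,0,21.5,-12.6,0,0.2],[0,0,0,21.5,-12.6,0,0.2]], squeeze=60)

```text
time_s: 2.8
position: [0.3163, -0.3542, 0.2315]
tool_rot: [[0.968, 0.253, 0.0], [0.253, -0.968, -0.0], [0.0, 0.0, -1.0]]
ft_force: [1.4, -1.1, 0.6]
grip_width: 0.0514
gripper_force: 0.0
```

Request:
move_arm(plan=[[0,0,0,21.5,-12.6,0,0.2],[0,0,0,21.5,-12.6,0,0.2],[0,0,0,21.5,-12.6,0,0.2],[0,0,0,21.5,-12.6,0,0.2],[0,0,0,21.5,-12.6,0,0.2]])

```text
time_s: 3.3
position: [0.4927, -0.1777, 0.2315]
tool_rot: [[0.967, 0.253, 0.0], [0.253, -0.967, -0.0], [0.0, 0.0, -1.0]]
ft_force: [0.5, -0.6, -0.1]
grip_width: 0.0511
gripper_force: 0.0
```

Request:
move_arm(plan=[[0,0,0,21.4,-12.6,6,0.2],[0,0,3.2,21.4,-12.6,6,0.2],[0,0,3.2,21.4,-12.6,6,0.2],[0,0,3.2,21.4,-12.6,6,0.2],[0,0,3.2,21.4,-12.6,6,0.2]])

```text
time_s: 3.8
position: [0.664, -0.0055, 0.1721]
tool_rot: [[0.98, 0.199, 0.0], [0.199, -0.98, -0.0], [0.0, 0.0, -1.0]]
ft_force: [1.1, -1.5, -0.3]
grip_width: 0.0513
gripper_force: 0.0
```

Request:
move_arm(plan=[[0,0,0,0,0,5,0.2],[0,0,0,0,0,10,0.2],[0,0,0,0,0,13,0.2],[0,0,0,0,0,15,0.2],[0,0,0,0,0,15,0.2]])

```text
time_s: 4.3
position: [0.6612, -0.0069, 0.0195]
tool_rot: [[0.98, 0.199, -0.006], [0.199, -0.98, 0.001], [-0.006, -0.002, -1.0]]
ft_force: [-0.2, 0.5, 0.0]
grip_width: 0.0511
gripper_force: 0.0
```

Request:
move_arm(plan=[[0,0,0,0,0,0,-1],[0,0,0,0,0,0,-1],[0,0,0,0,0,0,-1],[0,0,0,0,0,0,-1],[0,0,0,0,0,0,-1]])

```text
time_s: 4.8
position: [0.6636, -0.0073, 0.0243]
tool_rot: [[0.98, 0.199, 0.003], [0.199, -0.98, -0.0], [0.003, 0.001, -1.0]]
ft_force: [-0.8, 0.1, 7.6]
grip_width: 0.0296
gripper_force: 60.3
```

Request:
move_arm(plan=[[0,0,0,0,0,-2,-1],[0,0,0,0,0,-6,-1],[0,0,0,0,0,-10,-1],[0,0,0,0,0,-10,-1]])

```text
time_s: 5.2
position: [0.6651, -0.0076, 0.1289]
tool_rot: [[0.98, 0.199, 0.011], [0.199, -0.98, -0.002], [0.01, 0.004, -1.0]]
ft_force: [0.4, -0.2, -2.2]
grip_width: 0.0295
gripper_force: 60.1
```

Request:
move_arm(plan=[[0,0,-8,-0.7,-3.5,0,-1],[0,0,-16,-1.4,-7,0,-1],[0,0,-24,-2.2,-10.4,0,-1],[0,0,-32,-2.9,-13.9,0,-1],[0,0,-40,-3.6,-17.3,0,-1]])

```text
time_s: 5.7
position: [0.5919, 0.1563, 0.1218]
tool_rot: [[0.619, 0.786, -0.002], [0.786, -0.619, -0.0], [-0.001, -0.001, -1.0]]
ft_force: [1.1, 0.1, -2.8]
grip_width: 0.0291
gripper_force: 60.0
```

Request:
move_arm(plan=[[0,0,-8,1.6,-3.1,0,-1],[0,0,-16,3.3,-6.2,0,-1],[0,0,-24,5,-9.4,0,-1],[0,0,-32,6.7,-12.5,0,-1],[0,0,-40,8.4,-15.6,0,-1]])

```text
time_s: 6.2
position: [0.5223, 0.3191, 0.1218]
tool_rot: [[-0.031, 1.0, -0.001], [1.0, 0.031, -0.001], [-0.001, -0.001, -1.0]]
ft_force: [1.0, 0.4, -2.5]
grip_width: 0.0292
gripper_force: 60.1
```

```bash
cat >> h.py <<'E'
def st():
    o=env.observe();R=np.array(o["tool_rot"]);a=np.degrees(np.arctan2(R[1,0],R[0,0]))
    print("t",o["time_s"],"pos",np.round(o["position"],4),"a",a.round(2),"tilt",np.round(R[:2,2],3),"ft",np.round(o["ft_force"],2),"w",round(o["grip_width"],4),round(o["gripper_force"],1),"q6",round(o["q"][5],1));return o,a
def to(x,y,z,A):
    o,a=st();d=np.array([x,y,z])-o["position"];r=np.radians(a)
    print("->az",round(a-A,1),"cm",np.round(100*np.array([np.cos(r)*d[0]+np.sin(r)*d[1],np.sin(r)*d[0]-np.cos(r)*d[1],-d[2]]),2))
E
python3 - <<'E'
from h import *
to(.5234,.3171,.06,91.6)
for n in("top","side"):
    im=env.get_image(n);save(im,n+"1")
    if n=="side": cv2.imwrite("pics/s1.png",cv2.resize(im["color"][150:470,130:450,::-1],(600,600)))
st()
E
```

```text
t 6.2 pos [0.5223 0.3191 0.1218] a 91.78 tilt [-0.001 -0.001] ft [ 1.    0.42 -2.47] w 0.0292 60.1 q6 18.6
->az 0.2 cm [-0.21  0.1   6.18]
t 6.3 pos [0.521  0.3213 0.1218] a 91.89 tilt [-0.002  0.   ] ft [-0.2  -0.88 -2.42] w 0.0294 60.2 q6 18.7
```

View pics/s1.png

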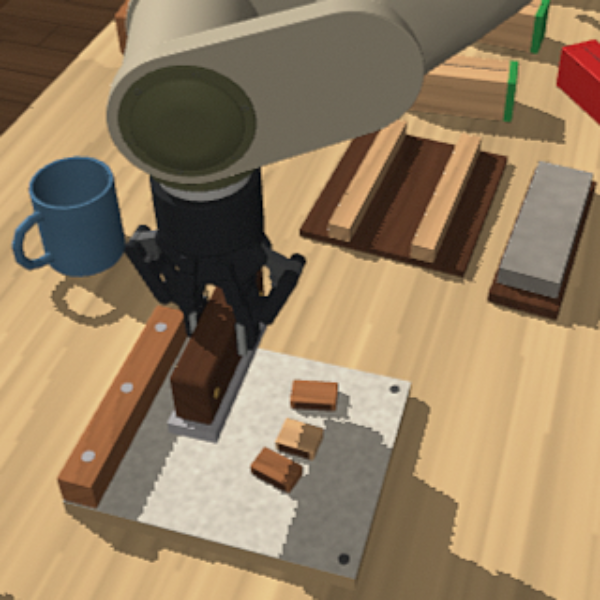

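The scraper is held upright, clear above the board between the stop and the three chips, at (205,370) in the crop. Lowering it now.

Request:
move_arm(plan=[[0,0,0,-0.6,0,3,-1],[0,0,0,-0.6,0,6,-1],[0,0,0,-0.6,0,7.5,-1],[0,0,0,-0.6,0,7.8,-1],[0,0,0,-0.6,0,7.8,-1]])

```text
time_s: 6.8
position: [0.5237, 0.3117, 0.0444]
tool_rot: [[-0.024, 1.0, -0.001], [1.0, 0.024, -0.0], [-0.0, -0.001, -1.0]]
ft_force: [0.4, 0.1, -2.5]
grip_width: 0.0295
gripper_force: 60.2
```

Request:
move_arm(plan=[[0,0,0,0,0,0.1,-1],[0,0,0,0,0,0.2,-1]])

```text
time_s: 7.0
position: [0.5241, 0.3121, 0.0434]
tool_rot: [[-0.025, 1.0, 0.001], [1.0, 0.025, 0.0], [0.0, 0.001, -1.0]]
ft_force: [-0.2, 0.2, -3.1]
grip_width: 0.0293
gripper_force: 60.2
```

Request:
move_arm(plan=[[0,0,0,0,-1,0,-1],[0,0,0,0,-2.4,0,-1],[0,0,0,0,-3.8,0,-1],[0,0,0,0,-5.2,0,-1],[0,0,0,0,-6.5,0,-1]])

```text
time_s: 7.5
position: [0.4574, 0.3104, 0.043]
tool_rot: [[-0.026, 1.0, 0.0], [1.0, 0.026, 0.0], [0.0, 0.0, -1.0]]
ft_force: [-0.6, 1.5, -2.6]
grip_width: 0.0297
gripper_force: 60.1
```

Request:
move_arm(plan=[[0,0,0,0,-1.4,0,-1],[0,0,0,0,-2.8,0,-1],[0,0,0,0,-4.2,0,-1],[0,0,0,0,-5.6,0,-1],[0,0,0,0,-6.9,0,-1]])

```text
time_s: 8.0
position: [0.3885, 0.3086, 0.043]
tool_rot: [[-0.026, 1.0, 0.0], [1.0, 0.026, 0.0], [0.0, 0.0, -1.0]]
ft_force: [0.6, -0.3, -2.4]
grip_width: 0.0294
gripper_force: 60.1
```

Request:
move_arm(plan=[[0,0,0,0,-1,0,-1],[0,0,0,0,-1.6,0,-1],[0,0,0,0,-1.6,0,-1]])

```text
time_s: 8.3
position: [0.373, 0.3083, 0.0427]
tool_rot: [[-0.026, 1.0, -0.0], [1.0, 0.026, -0.0], [-0.0, -0.0, -1.0]]
ft_force: [-0.0, -0.5, -2.2]
grip_width: 0.0292
gripper_force: 60.1
```

```bash
python3 - <<'E'
from h import *
st()
im=env.get_image("side");cv2.imwrite("pics/s2.png",cv2.resize(im["color"][200:480,130:450,::-1],(640,560)))
E
```

```text
t 8.3 pos [0.373  0.3083 0.0427] a 91.48 tilt [-0. -0.] ft [-0.02 -0.49 -2.2 ] w 0.0292 60.1 q6 24.0
```

View pics/s2.png

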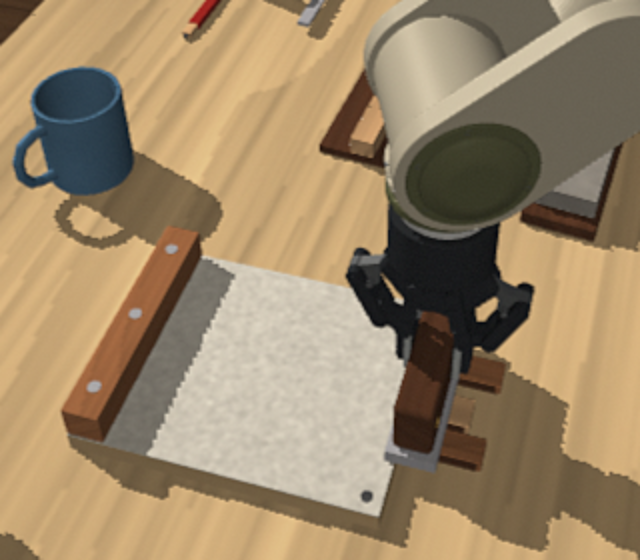

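The board is clear, and the three chips are past its near edge at (470,375)-(460,450) in the crop. I'll give a short extra push so none lean on the edge, then take the scraper back.

Request:
move_arm(plan=[[0,0,0,0,-1,0,-1],[0,0,0,0,-2,0,-1],[0,0,0,0,-2,0,-1],[0,0,0,0,-2,-4,-1],[0,0,0,0,-2,-8,-1]])

```text
time_s: 8.85
position: [0.3532, 0.3075, 0.1231]
tool_rot: [[-0.025, 1.0, -0.002], [1.0, 0.025, -0.001], [-0.001, -0.002, -1.0]]
ft_force: [1.0, 0.1, -1.9]
grip_width: 0.0293
gripper_force: 60.6
```

Request:
move_arm(plan=[[0,0,8,-3.1,3.1,0,-1],[0,0,16,-6.3,6.2,0,-1],[0,0,24,-9.4,9.3,0,-1],[0,0,32,-12.6,12.4,0,-1],[0,0,40,-15.7,15.5,0,-1]])

```text
time_s: 9.35
position: [0.5137, 0.1532, 0.1226]
tool_rot: [[0.628, 0.778, 0.0], [0.778, -0.628, 0.0], [0.0, 0.0, -1.0]]
ft_force: [0.7, 0.9, -3.6]
grip_width: 0.0294
gripper_force: 60.8
```

```bash
python3 -c "
from h import *
to(.665,-.007,.123,11.5)"
```

```text
t 9.35 pos [0.5137 0.1532 0.1226] a 51.12 tilt [0. 0.] ft [ 0.71  0.93 -3.56] w 0.0294 60.8 q6 42.8
->az 39.6 cm [-2.97 21.84 -0.04]
```

Request:
move_arm(plan=[[0,0,8,-0.6,4.4,0,-1],[0,0,16,-1.2,8.7,0,-1],[0,0,24,-1.8,13.1,0,-1],[0,0,32,-2.4,17.5,0,-1],[0,0,39.6,-3,21.8,0,-1]])

```text
time_s: 9.85
position: [0.6654, -0.0061, 0.1223]
tool_rot: [[0.98, 0.2, -0.0], [0.2, -0.98, 0.0], [-0.0, -0.0, -1.0]]
ft_force: [0.1, 1.6, -3.1]
grip_width: 0.0296
gripper_force: 60.8
```

Request:
move_arm(plan=[[0,0,0,0,0,4,-1],[0,0,0,0,0,7,-1],[0,0,0,0,0,9,-1],[0,0,0,0,0,9.6,-1],[0,0,0,0,0,9.7,-1]])

```text
time_s: 10.35
position: [0.6643, -0.0045, 0.0255]
tool_rot: [[0.979, 0.206, -0.001], [0.206, -0.979, 0.0], [-0.001, -0.0, -1.0]]
ft_force: [-0.2, -0.2, -2.1]
grip_width: 0.0296
gripper_force: 60.9
```

Request:
move_arm(plan=[[0,0,0,0,0,0.1,-1],[0,0,0,0,0,0.2,-1]])

```text
time_s: 10.55
position: [0.6649, -0.0045, 0.0243]
tool_rot: [[0.979, 0.206, 0.001], [0.206, -0.979, -0.0], [0.001, 0.001, -1.0]]
ft_force: [-0.2, -1.2, -0.4]
grip_width: 0.0292
gripper_force: 61.0
```

Request:
move_arm(plan=[[0,0,0,0,0,0.05,0.2],[0,0,0,0,0,0.05,0.2],[0,0,0,0,0,0,0.2],[0,0,0,0,0,-4,0.2],[0,0,0,0,0,-9,0.6]])

```text
time_s: 11.05
position: [0.6634, -0.0044, 0.1129]
tool_rot: [[0.979, 0.205, -0.005], [0.205, -0.979, 0.001], [-0.004, -0.002, -1.0]]
ft_force: [0.6, 0.5, 0.7]
grip_width: 0.0642
gripper_force: 0.0
```

```bash
python3 -c "
from h import *
T=env.get_image('top');S=env.get_image('side')
st()
v=[i for i in (find('scraper',im,[.665,-.005,.03]) for im in(T,S)) if i];print(len(v),fit(B['scraper'],v[-1:],[.665,-.005,.2]))
for d in env.outline_of('chip1',S)[:6]: print(d['conf'],d['bbox'])
for d in env.tip_of('chip1',S)[:6]: print(d['conf'],d['pixel'],at(S,d['pixel'],0))
to(.4413,-.2227,.12,6.6)"
```

```text
t 11.15 pos [ 0.6675 -0.005   0.1213] a 11.87 tilt [ 0.013 -0.002] ft [0.27 0.24 0.65] w 0.0683 0.0 q6 67.6
1 (array([ 0.66753984, -0.00304322,  0.22247   ]), np.float64(0.04547619047619045))
0.83 [354.4, 407.5, 22.2, 18.8]
0.69 [248.3, 235.1, 70.2, 29.2]
0.66 [370.9, 387.6, 26.8, 22.4]
0.66 [360.9, 424.9, 29.1, 20.3]
0.93 [352.0, 407.9] [0.35782264 0.32063324 0.        ]
0.78 [359.9, 428.3] [0.33809446 0.35101636 0.        ]
0.65 [371.1, 390.1] [3.36432411e-01 2.80034830e-01 1.11022302e-16]
0.22 [260.2, 392.3] [0.50416059 0.33641692 0.        ]
t 11.35 pos [ 0.6638 -0.0044  0.1125] a 11.86 tilt [-0.002  0.   ] ft [ 0.45  0.71 -0.59] w 0.068 0.0 q6 67.6
->az 5.3 cm [-26.26  16.79  -0.75]
```

Request:
move_arm(plan=[[0,0,2,-4,2.6,0,0.6],[0,0,5.3,-8,5.1,-0.7,0.6],[0,0,5.3,-12,7.7,-0.7,0.6],[0,0,5.3,-16,10.2,-0.7,0.6],[0,0,5.3,-20,12.8,-0.7,0.6]])

```text
time_s: 11.85
position: [0.493, -0.1715, 0.1194]
tool_rot: [[0.993, 0.115, -0.002], [0.115, -0.993, 0.001], [-0.002, -0.002, -1.0]]
ft_force: [0.4, -1.2, -0.7]
grip_width: 0.0684
gripper_force: 0.0
```

```bash
python3 -c "
from h import *
to(.4413,-.2227,.020,6.6)"
```

```text
t 11.85 pos [ 0.493  -0.1715  0.1194] a 6.58 tilt [-0.002  0.001] ft [ 0.45 -1.25 -0.65] w 0.0684 0.0 q6 51.2
->az -0.0 cm [-5.72  4.5   9.94]
```

Request:
move_arm(plan=[[0,0,0,-3.5,2.8,0,0.7],[0,0,0,-5.7,4.5,0,0.7],[0,0,0,-5.7,4.5,3,0.7],[0,0,0,-5.7,4.5,7,0.7],[0,0,0,-5.7,4.5,9.7,0.7]])

```text
time_s: 12.35
position: [0.4422, -0.2215, 0.0208]
tool_rot: [[0.994, 0.113, -0.003], [0.113, -0.994, 0.002], [-0.003, -0.003, -1.0]]
ft_force: [0.6, -1.0, 0.6]
grip_width: 0.0723
gripper_force: 0.0
```

Request:
move_arm(plan=[[0,0,0,0,0,0,-1],[0,0,0,0,0,0,-1],[0,0,0,0,0,0,-1],[0,0,0,0,0,0,-1]])

```text
time_s: 12.75
position: [0.4438, -0.2223, 0.0245]
tool_rot: [[0.993, 0.114, 0.001], [0.114, -0.993, -0.001], [0.001, 0.001, -1.0]]
ft_force: [-0.0, -0.4, -3.5]
grip_width: 0.0496
gripper_force: 63.2
```

Request:
move_arm(plan=[[0,0,0,0,0,-2,-1],[0,0,0,0,0,-5,-1],[0,0,0,0,0,-7,-1],[0,0,0,0,0,-7,-1],[0,0,0,0,0,-7,-1]])

```text
time_s: 13.25
position: [0.4433, -0.2219, 0.0935]
tool_rot: [[0.993, 0.114, 0.0], [0.114, -0.993, -0.0], [0.0, 0.0, -1.0]]
ft_force: [-0.4, 0.1, -5.4]
grip_width: 0.0492
gripper_force: 64.3
```

```bash
cat >> h.py <<'E'
def weigh(n=12):
    r=[]
    for i in range(n): env.get_image("top");r.append(env.observe()["ft_force"])
    r=np.array(r);print("ft mean",r.mean(0).round(2),"sd",r.std(0).round(2));st()
E
python3 -c "
from h import *
weigh()"
```

```text
ft mean [-0.12  0.09 -4.53] sd [0.69 0.75 0.29]
t 13.85 pos [ 0.4435 -0.2221  0.0935] a 6.56 tilt [-0.  0.] ft [-0.6   1.54 -4.5 ] w 0.0493 64.3 q6 43.1
```

Blank A reads about 4.5 N (around 450 g), so it is probably the heavy one. I'll put it back and lift the other.

Request:
move_arm(plan=[[0,0,0,0,0,3,-1],[0,0,0,0,0,5.5,-1],[0,0,0,0,0,6.7,-1],[0,0,0,0,0,6.9,-1],[0,0,0,0,0,7,-1]])

```text
time_s: 14.35
position: [0.4437, -0.2223, 0.0238]
tool_rot: [[0.993, 0.114, 0.0], [0.114, -0.993, -0.0], [0.0, 0.0, -1.0]]
ft_force: [0.4, 0.6, -4.3]
grip_width: 0.0494
gripper_force: 63.8
```

Request:
move_arm(plan=[[0,0,0,0,0,0,0.7],[0,0,0,0,0,0,0.7],[0,0,0,0,0,-1,0.7],[0,0,0,0,0,-5,0.7],[0,0,0,0,0,-8.5,0.7]])

```text
time_s: 14.85
position: [0.4435, -0.2221, 0.111]
tool_rot: [[0.993, 0.114, 0.001], [0.114, -0.993, -0.001], [0.001, 0.001, -1.0]]
ft_force: [-0.1, -0.4, 0.0]
grip_width: 0.0726
gripper_force: 0.0
```

Request:
move_arm(plan=[[0,0,4,-0.8,4.4,0,0.7],[0,0,7.9,-1.6,8.7,0,0.7],[0,0,7.9,-2.4,13,0,0.7],[0,0,7.9,-3.2,17.4,0,0.7],[0,0,7.9,-3.2,17.4,0,0.7]])

```text
time_s: 15.35
position: [0.4309, -0.4037, 0.1098]
tool_rot: [[1.0, -0.028, 0.002], [-0.028, -1.0, -0.004], [0.002, 0.004, -1.0]]
ft_force: [-1.0, 1.1, -0.6]
grip_width: 0.0727
gripper_force: 0.0
```

```bash
python3 -c "
from h import *
to(.4317,-.3988,.0225,-1.3)"
```

```text
t 15.35 pos [ 0.4309 -0.4037  0.1098] a -1.58 tilt [ 0.002 -0.004] ft [-0.96  1.13 -0.57] w 0.0727 0.0 q6 37.0
->az -0.3 cm [ 0.07 -0.5   8.73]
```

Request:
move_arm(plan=[[0,0,0,0,0,4,0.7],[0,0,0,0,0,7.5,0.7],[0,0,0,0,0,8.7,0.7],[0,0,0,0,0,8.7,0.7]])

```text
time_s: 15.75
position: [0.4315, -0.3979, 0.0213]
tool_rot: [[1.0, -0.023, -0.001], [-0.023, -1.0, 0.002], [-0.001, -0.002, -1.0]]
ft_force: [-0.6, -0.4, 0.3]
grip_width: 0.0725
gripper_force: 0.0
```

Request:
move_arm(plan=[[0,0,0,0,0,0,-1],[0,0,0,0,0,0,-1],[0,0,0,0,0,0,-1],[0,0,0,0,0,0,-1]])

```text
time_s: 16.15
position: [0.4325, -0.3995, 0.024]
tool_rot: [[1.0, -0.023, 0.003], [-0.023, -1.0, -0.003], [0.003, 0.003, -1.0]]
ft_force: [1.4, 0.2, 6.7]
grip_width: 0.0498
gripper_force: 62.6
```

Request:
move_arm(plan=[[0,0,0,0,0,-3,-1],[0,0,0,0,0,-7,-1],[0,0,0,0,0,-10,-1],[0,0,0,0,0,-10,-1],[0,0,0,0,0,-10,-1]])

```text
time_s: 16.65
position: [0.4316, -0.3986, 0.1224]
tool_rot: [[1.0, -0.023, 0.001], [-0.023, -1.0, -0.001], [0.001, 0.001, -1.0]]
ft_force: [-1.0, 0.6, -2.5]
grip_width: 0.0497
gripper_force: 62.7
```

```bash
python3 -c "
from h import *
weigh()
to(.4532,-.0797,.125,-2.6)"
```

```text
ft mean [-0.14 -0.11 -1.84] sd [0.32 0.43 0.45]
t 17.25 pos [ 0.4316 -0.3986  0.1215] a -1.34 tilt [-0.  0.] ft [-0.35 -0.88 -2.16] w 0.0497 62.7 q6 37.1
t 17.25 pos [ 0.4316 -0.3986  0.1215] a -1.34 tilt [-0.  0.] ft [-0.35 -0.88 -2.16] w 0.0497 62.7 q6 37.1
->az 1.3 cm [  1.41 -31.93  -0.35]
```

Blank B reads 1.84 N (around 190 g), so it is the light one and goes to the rack.

Request:
move_arm(plan=[[0,0,1.3,0.3,-4,-0.3,-1],[0,0,1.3,0.5,-8,-0.3,-1],[0,0,1.3,0.7,-12,-0.3,-1],[0,0,1.3,0.8,-16,-0.3,-1],[0,0,1.3,0.9,-20,-0.3,-1]])

```text
time_s: 17.75
position: [0.4452, -0.1974, 0.1247]
tool_rot: [[0.999, -0.046, 0.0], [-0.046, -0.999, -0.0], [0.0, 0.0, -1.0]]
ft_force: [0.1, 0.0, -1.0]
grip_width: 0.0491
gripper_force: 62.7
```

Request:
move_arm(plan=[[0,0,0,0.3,-4,0,-1],[0,0,0,0.5,-8,0,-1],[0,0,0,0.8,-11,0,-1],[0,0,0,0.8,-11.9,0,-1],[0,0,0,0.8,-11.9,0,-1]])

```text
time_s: 18.25
position: [0.4588, -0.0797, 0.1248]
tool_rot: [[0.999, -0.044, 0.0], [-0.044, -0.999, -0.0], [0.0, 0.0, -1.0]]
ft_force: [0.1, -0.6, -1.2]
grip_width: 0.0494
gripper_force: 62.8
```

```bash
python3 -c "
from h import *
T=env.get_image('top')
to(.4532,-.0797,.055,-2.6)"
```

```text
t 18.3 pos [ 0.4589 -0.0807  0.1247] a -2.59 tilt [ 0. -0.] ft [-0.01 -1.2  -1.88] w 0.0492 62.8 q6 68.0
->az 0.0 cm [-0.58 -0.07  6.97]
```

Request:
move_arm(plan=[[0,0,0,-0.6,0,3,-1],[0,0,0,-0.6,0,5.5,-1],[0,0,0,-0.6,0,6.7,-1],[0,0,0,-0.6,0,7,-1],[0,0,0,-0.6,0,7,-1]])

```text
time_s: 18.8
position: [0.4529, -0.0812, 0.0546]
tool_rot: [[0.999, -0.047, -0.0], [-0.047, -0.999, -0.0], [-0.0, 0.0, -1.0]]
ft_force: [0.6, 0.8, -1.2]
grip_width: 0.0496
gripper_force: 62.7
```

Request:
move_arm(plan=[[0,0,0,0,0,0.1,-1],[0,0,0,0,0,0.2,-1],[0,0,0,0,0,0.3,-1],[0,0,0,0,0,0.3,-1]])

```text
time_s: 19.2
position: [0.4531, -0.0805, 0.053]
tool_rot: [[0.999, -0.046, 0.002], [-0.046, -0.999, -0.001], [0.002, 0.001, -1.0]]
ft_force: [-3.6, -0.1, 11.3]
grip_width: 0.0495
gripper_force: 64.5
```

Request:
move_arm(plan=[[0,0,0,0,0,-0.1,-1],[0,0,0,0,0,-0.1,0.7],[0,0,0,0,0,-0.1,0.7],[0,0,0,0,0,-0.1,0.7],[0,0,0,0,0,-3,0.7]])

```text
time_s: 19.7
position: [0.4514, -0.0795, 0.0797]
tool_rot: [[0.999, -0.046, -0.006], [-0.046, -0.999, 0.003], [-0.006, -0.002, -1.0]]
ft_force: [0.5, -0.2, 0.6]
grip_width: 0.0726
gripper_force: 0.0
```

Request:
move_arm(plan=[[0,0,0,0,0,-5,0.7],[0,0,0,0,0,-7,0.7],[0,0,-5,-0.2,4.8,-6,0.7],[0,0,-9.2,-0.4,9.5,-5,0.7],[0,0,-9.2,-0.4,14.2,-4,0.7]])

```text
time_s: 20.2
position: [0.4419, -0.2232, 0.1216]
tool_rot: [[0.993, 0.117, 0.001], [0.117, -0.993, -0.0], [0.001, 0.001, -1.0]]
ft_force: [1.1, 0.3, -0.3]
grip_width: 0.0724
gripper_force: 0.0
```

```bash
python3 - <<'E'
from h import *
np.set_printoptions(precision=4,suppress=True)
T=env.get_image('top');S=env.get_image('side')
cv2.imwrite("pics/s3.png",cv2.resize(S["color"][110:470,130:530,::-1],(667,600)))
for p,z in (([.453,-.08,-.045],.029),([.4437,-.2223,.115],0)):
    v=[i for i in (find('blank_a',im,[p[0],p[1],z+.03]) for im in(T,S)) if i]
    for w in v:
        r,e=fit(B['blank'],[w],p,z);print(r[:2],np.degrees(r[2]),e)
to(.4437,-.2223,.0225,6.56)
E
```

```text
[ 0.451  -0.0811] -4.045242350823825 0.03948447035249114
[ 0.4497 -0.0824] -4.4827509447521185 0.027913518152129835
[ 0.4776 -0.1508] -64.05741753893453 0.9000999000999002
[ 0.4418 -0.2274] 6.165175225916047 0.23666871921182264
t 20.5 pos [ 0.4422 -0.2209  0.1217] a 6.6 tilt [-0.  0.] ft [1.   0.41 0.28] w 0.0724 0.0 q6 43.1
->az 0.0 cm [0.13 0.16 9.92]
```

View pics/s3.png

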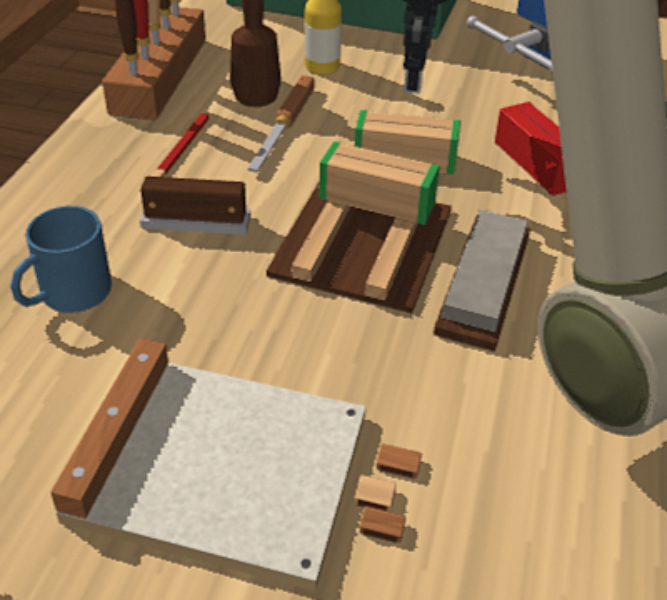

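The picture shows blank B lying across both battens at (380,185), the scraper standing at (195,205), and the board clear with the chips on the bench at (385,490). Now for the heavy blank.

Request:
move_arm(plan=[[0,0,0,0,0.1,4,0.7],[0,0,0,0,0.1,8,0.7],[0,0,0,0,0.1,9.9,0.7],[0,0,0,0,0.1,9.9,0.7]], squeeze=90)

```text
time_s: 20.9
position: [0.4416, -0.2207, 0.0209]
tool_rot: [[0.993, 0.116, -0.004], [0.116, -0.993, 0.003], [-0.003, -0.003, -1.0]]
ft_force: [0.9, 0.0, 0.7]
grip_width: 0.0724
gripper_force: 0.0
```

Request:
move_arm(plan=[[0,0,0,0,0,0,-1],[0,0,0,0,0,0,-1],[0,0,0,0,0,0,-1],[0,0,0,0,0,0,-1]])

```text
time_s: 21.3
position: [0.4432, -0.2227, 0.0244]
tool_rot: [[0.993, 0.115, 0.003], [0.115, -0.993, -0.002], [0.003, 0.002, -1.0]]
ft_force: [1.2, 3.1, 8.2]
grip_width: 0.049
gripper_force: 94.5
```

Request:
move_arm(plan=[[0,0,0,0,0,-3,-1],[0,0,0,0,0,-8,-1],[0,0,0,0,0,-12.5,-1],[0,0,0,0,0,-12.5,-1],[0,0,0,0,0,-12.5,-1]])

```text
time_s: 21.8
position: [0.4422, -0.2225, 0.1482]
tool_rot: [[0.993, 0.114, 0.001], [0.114, -0.993, -0.001], [0.001, 0.001, -1.0]]
ft_force: [0.7, 0.7, -4.4]
grip_width: 0.0483
gripper_force: 95.8
```

```bash
python3 - <<'E'
from h import *
to(.49,.3315,.15,1.6)
E
```

```text
t 21.8 pos [ 0.4422 -0.2225  0.1482] a 6.57 tilt [ 0.001 -0.001] ft [ 0.73  0.65 -4.44] w 0.0483 95.8 q6 43.0
->az 5.0 cm [ 11.09 -54.49  -0.18]
```

Request:
move_arm(plan=[[0,0,2,0.8,-4,0,-1],[0,0,5,1.7,-8.5,0,-1],[0,0,5,2.6,-13,0,-1],[0,0,5,3.5,-17.5,0,-1],[0,0,5,4.5,-22,0,-1]])

```text
time_s: 22.3
position: [0.4606, 0.0029, 0.1459]
tool_rot: [[1.0, 0.027, -0.004], [0.027, -1.0, 0.001], [-0.004, -0.001, -1.0]]
ft_force: [0.4, -1.0, -4.1]
grip_width: 0.0483
gripper_force: 95.7
```

```bash
python3 - <<'E'
from h import *
to(.49,.3315,.15,1.6)
E
```

```text
t 22.3 pos [0.4606 0.0029 0.1459] a 1.53 tilt [-0.004  0.001] ft [ 0.36 -1.03 -4.09] w 0.0483 95.7 q6 74.1
->az -0.1 cm [  3.81 -32.77  -0.41]
```

Request:
move_arm(plan=[[0,0,0,0.5,-4.5,0,-1],[0,0,0,1,-9,0,-1],[0,0,0,1.5,-13.5,0,-1],[0,0,0,2,-18,0,-1],[0,0,0,2.5,-22,0,-1]])

```text
time_s: 22.8
position: [0.4796, 0.2235, 0.1456]
tool_rot: [[1.0, 0.028, -0.004], [0.028, -1.0, -0.001], [-0.004, 0.001, -1.0]]
ft_force: [1.6, -0.1, -4.3]
grip_width: 0.0489
gripper_force: 95.7
```

Request:
move_arm(plan=[[0,0,0,0.5,-4,0,-1],[0,0,0,1,-8,0,-1],[0,0,0,1.3,-10.8,0,-1],[0,0,0,1.3,-10.8,0,-1],[0,0,0,1.3,-10.8,0,-1]])

```text
time_s: 23.3
position: [0.4899, 0.3297, 0.1454]
tool_rot: [[1.0, 0.028, -0.004], [0.028, -1.0, -0.002], [-0.004, 0.002, -1.0]]
ft_force: [-1.0, -0.7, -4.5]
grip_width: 0.0487
gripper_force: 95.9
```

```bash
python3 - <<'E'
from h import *
to(.49,.3315,.044,1.6)
E
```

```text
t 23.3 pos [0.4899 0.3297 0.1454] a 1.62 tilt [-0.004 -0.002] ft [-1.   -0.65 -4.47] w 0.0487 95.9 q6 110.9
->az 0.0 cm [ 1.000e-02 -1.800e-01  1.014e+01]
```

Request:
move_arm(plan=[[0,0,0,0,-0.2,4,-1],[0,0,0,0,-0.2,8,-1],[0,0,0,0,-0.2,9.7,-1],[0,0,0,0,-0.2,10.1,-1],[0,0,0,0,-0.2,10.1,-1]])

```text
time_s: 23.8
position: [0.4909, 0.331, 0.0462]
tool_rot: [[1.0, 0.026, -0.001], [0.026, -1.0, -0.001], [-0.001, 0.001, -1.0]]
ft_force: [0.3, -0.2, -3.8]
grip_width: 0.0487
gripper_force: 95.7
```

Request:
move_arm(plan=[[0,0,0,0,0,0.1,-1],[0,0,0,0,0,0.1,-1]])

```text
time_s: 24.0
position: [0.4915, 0.3318, 0.0467]
tool_rot: [[1.0, 0.027, 0.002], [0.027, -1.0, 0.001], [0.002, -0.001, -1.0]]
ft_force: [0.9, 0.2, -3.8]
grip_width: 0.0485
gripper_force: 95.8
```

Request:
move_arm(plan=[[0,0,0,0,0,0.1,-1],[0,0,0,0,0,0.1,-1]])

```text
time_s: 24.2
position: [0.491, 0.3319, 0.045]
tool_rot: [[1.0, 0.027, 0.001], [0.027, -1.0, 0.0], [0.001, -0.0, -1.0]]
ft_force: [0.3, 0.9, -4.2]
grip_width: 0.0489
gripper_force: 95.8
```

Request:
move_arm(plan=[[0,0,0,1,0,0,-1],[0,0,0,2,0,0.1,-1],[0,0,0,2.5,0,0.2,-1],[0,0,0,2.5,0,0.3,-1],[0,0,0,2.5,0,0.3,-1]])

```text
time_s: 24.7
position: [0.5174, 0.3326, 0.0424]
tool_rot: [[1.0, 0.027, 0.003], [0.027, -1.0, 0.001], [0.003, -0.001, -1.0]]
ft_force: [2.6, -1.1, 1.8]
grip_width: 0.0488
gripper_force: 96.7
```

Request:
move_arm(plan=[[0,0,0,0,0,0.1,-1],[0,0,0,0,0,0.1,-1]])

```text
time_s: 24.9
position: [0.5174, 0.3326, 0.0424]
tool_rot: [[1.0, 0.027, 0.004], [0.027, -1.0, 0.001], [0.004, -0.001, -1.0]]
ft_force: [3.3, -1.8, 8.7]
grip_width: 0.0489
gripper_force: 97.8
```

Request:
move_arm(plan=[[0,0,0,0.3,0,0,-1],[0,0,0,0.5,0,0,-1],[0,0,0,0.6,0,0,-1],[0,0,0,0.6,0,0,-1]])

```text
time_s: 25.3
position: [0.5203, 0.3331, 0.0424]
tool_rot: [[1.0, 0.028, -0.002], [0.028, -1.0, 0.0], [-0.002, -0.0, -1.0]]
ft_force: [-10.0, -1.2, 16.7]
grip_width: 0.049
gripper_force: 98.7
```

Request:
move_arm(plan=[[0,0,0,0.1,0,0,-1],[0,0,0,0.2,0,0,-1],[0,0,0,0.2,0,0,-1]])

```text
time_s: 25.6
position: [0.5223, 0.3332, 0.0424]
tool_rot: [[1.0, 0.028, -0.002], [0.028, -1.0, 0.0], [-0.002, -0.0, -1.0]]
ft_force: [-10.9, -0.2, 16.5]
grip_width: 0.0489
gripper_force: 98.7
```

Request:
move_arm(plan=[[0,0,0,0.1,0,-0.05,-1],[0,0,0,0.2,0,-0.05,-1],[0,0,0,0.2,0,-0.05,-1]])

```text
time_s: 25.9
position: [0.5233, 0.3333, 0.0424]
tool_rot: [[1.0, 0.028, -0.004], [0.028, -1.0, -0.0], [-0.004, 0.0, -1.0]]
ft_force: [-14.2, -0.1, 15.4]
grip_width: 0.0487
gripper_force: 98.5
```

Request:
move_arm(plan=[[0,0,0,0.1,0,0,-1],[0,0,0,0.2,0,0,-1],[0,0,0,0.2,0,0,-1]])

```text
time_s: 26.2
position: [0.5233, 0.3332, 0.0424]
tool_rot: [[1.0, 0.029, -0.009], [0.029, -1.0, -0.001], [-0.009, 0.001, -1.0]]
ft_force: [-24.0, -2.7, 20.8]
grip_width: 0.0489
gripper_force: 99.2
```

Request:
move_arm(plan=[[0,0.3,0,0.1,0,0,-1],[0,0.7,0,0.2,0,0,-1],[0,0.7,0,0.2,0,0,-1],[0,0.7,0,0.2,0,0,-1]])

```text
time_s: 26.6
position: [0.5234, 0.3332, 0.0424]
tool_rot: [[1.0, 0.029, -0.0], [0.029, -1.0, -0.002], [-0.0, 0.002, -1.0]]
ft_force: [-29.7, -3.5, 25.1]
grip_width: 0.049
gripper_force: 99.8
```

```bash
python3 - <<'E'
from h import *
np.set_printoptions(precision=4,suppress=True)
T=env.get_image('top');S=env.get_image('side')
cv2.imwrite("pics/s4.png",cv2.resize(S["color"][110:470,130:530,::-1],(667,600)))
cv2.imwrite("pics/t4.png",cv2.resize(T["color"][150:320,110:370,::-1],(780,510),interpolation=3))
weigh(4)
v=find('blank_a',S,[.522,.333,.045])
if v: r,e=fit(B['blank'],[v],[.522,.333,.03],.018);print(r[:2],np.degrees(r[2]),e)
E
```

```text
ft mean [-29.35  -2.83  25.37] sd [0.23 0.31 0.37]
t 26.9 pos [0.5234 0.3332 0.0424] a 1.65 tilt [-0.    -0.002] ft [-29.    -2.73  25.2 ] w 0.0489 99.8 q6 110.0Traceback (most recent call last):
  File "<stdin>", line 7, in <module>
  File "h.py", line 41, in find
    o=[d for d in env.outline_of(k,im) if np.hypot(*(np.array(d["bbox"][:2])-proj(im,X)))<(45 if k=="stop" else 25)]
                  ~~~~~~~~~~~~~~^^^^^^
ValueError: only the last four pictures can be asked about
```

View pics/s4.png

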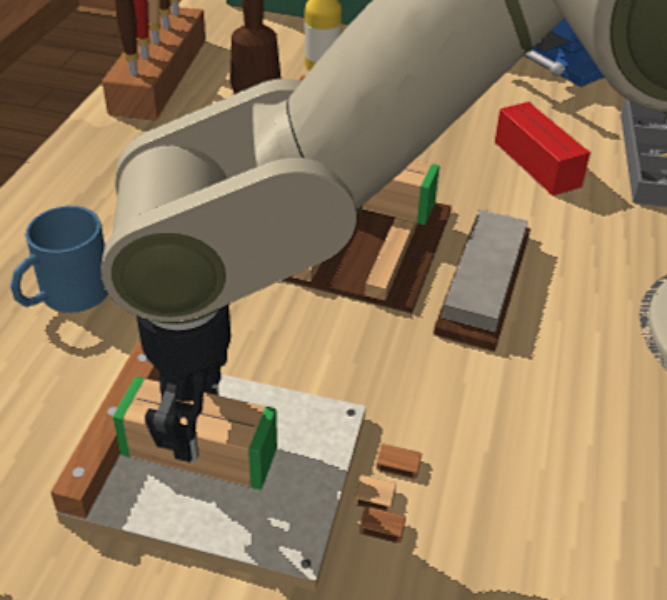

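View pics/t4.png

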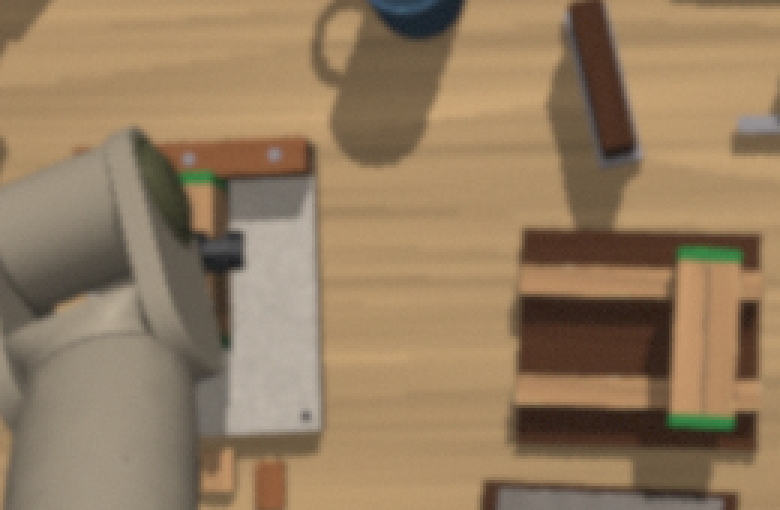

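The blank lies flat and square with its end against the stop, pressed at about 29 N, tool upright. The other blank is across both battens, the scraper is standing and the chips are off the board. Handing in.

```bash
python3 -c "
from rig import env
print(env.close_job())"
```

```text
the job is handed in; nothing more can be done
None
```

I handed the job in at about 27 s, with no verdict returned: the chips are off the board, the scraper is standing on the bench, and the lighter blank (about 190 g) lies across both battens. The heavier one (about 450 g) is gripped flat and square on the board, pressed against the stop with about 29 N measured at the wrist, friction included.

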